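# Nest the buffet display boxes

### The job

Pack away the three display boxes (open at the front and underneath) as one nest: slide the middle-sized green box, back first, all the way into the large grey box, and the small yellow box, back first, all the way into the green one, so that all three mouths face the same way with their front edges flush. The large box stays about where it stands, all boxes keep standing upright on the worktop, and the things standing around are to be left alone.

Things in the scene. Friction and masses are not known exactly. Their poses are not given: they have to be found in the camera images.
- large_box: Large grey open-fronted box, outside 76 deep (x) x 120 wide (y) x 82 high mm, walls 6; 1.5 kg, loose. Inside 108 wide, 76 high, 70 deep. Origin: centre of underside; x from open mouth (-x end) to closed back, z up; two sides, top and back, no floor (open underneath). Mouth looks roughly towards the robot. Middle box fully home: its origin at x=-2 mm here, fronts flush to 2 mm.
- middle_box: Middle green open-fronted box, outside 68 deep (x) x 98 wide (y) x 69 high mm, walls 6; 0.3 kg, loose. Inside 86 wide, 63 high, 62 deep. Origin: centre of underside; x from open mouth (-x end) to closed back, z up; two sides, top and back, no floor (open underneath). Smooth (friction 0.35). 5 mm play each side in the large box. Small box home: x=-2 mm here.
- small_box: Small yellow open-fronted box, outside 60 deep (x) x 76 wide (y) x 56 high mm, walls 5; 0.18 kg, loose. Origin: centre of underside; x from open mouth (-x end) to closed back, z up; two sides, top and back, no floor (open underneath). Smooth (friction 0.35). 5 mm play each side in the middle box. Starts left of the middle box.
- middle_mouth (a point): Centre of the open mouth of the middle box, in the plane of its front edges (x = -34 mm, 35 mm above its underside).
- small_mouth (a point): Centre of the open mouth of the small box, in the plane of its front edges (x = -30 mm, 28 mm above its underside). The small box stands on the strip in front of a drink dispenser, whose drip tray (30 mm high) fills the worktop beyond x = 0.526 m where y > 0.09 m and whose taps and tanks overhang it from x = 0.55 m on, above z = 0.1 m.
- shaker: Bystander: shaker, 44 mm diameter, 90 mm high, to the right of the large box. Origin at the centre of its underside. Leave it.
- creamer_pod: Bystander: small creamer pod, 38x45x21 mm, in front of the shaker, at the right of the work. Origin at the centre of its underside. Leave it.
- tumbler_stack: Bystander: clear upside-down tumbler, 70 mm diameter, 98 mm high, behind the large box (may be left or right of the ribbed cup). Origin at the centre of its underside. Leave it.
- ribbed_cup: Bystander: white ribbed cup upside down, 70 mm diameter, 60 mm high, behind the large box. Origin at the centre of its underside. Leave it.

How it is judged:
By the outcome, as a careful person would: the job done as asked, in the order asked, and still so for the second after the job is handed in, with the robot touching nothing.
It also fails if it takes over 72 s, if anything falls off the work surface, if the arm or the gripper's body presses on something with over 40 N, if the wrist force passes 120 N, or if a joint passes its speed limit or range.

### The arm

A 6-joint arm with a two-finger parallel gripper is mounted at the origin on a cart in front of the work surface, level with it; the furniture and walls round the work are solid. World frame = base frame: x ahead of the robot, y to its left, z up, the work surface at z = 0. Lengths are in m, angles in rad, forces in N, time in s.
With the tool pointing down it reaches from about 0.3 to 0.875 m from the base axis. Payload 6.4 kg.
Tool frame: the origin (TCP) lies between the finger pads; the fingertips stand 19 mm ahead of it and the grasp point (between the pads) is the TCP (ctrl.tips_ahead is the z of the fingertips in the tool frame, in m); z points along the fingers, y is the line along which they close (so a half turn about z gives the same grasp; the last joint's range is limited). The gripper opens to 85 mm and grips with 20 to 120 N. Pads are 22 mm wide; open, the fingers measure 114 mm over their backs; the gripper's body (76 mm by 85 mm) begins 54 mm behind the grasp point. The pads swing forward as they close: fully open they stand 13 mm farther back than shut.
Start: joints at [-1.336, 0.181, 1.607, -0, 1.354, -0.206], TCP at [0.245, -0.52, 0.25] pointing down, gripper open.
Joint ranges: [-2.99, 2.99], [-0.89, 2.07], [0.3, 2.58], [-1.14, 4.28], [0, 2.63], [-3.12, 3.12]. Speed limits (rad/s): [2.57, 2.57, 3.01, 3.14, 3.14, 3.14].

### API

Orientations are given as a unit quaternion [w, x, y, z].
In Python, from bench import readout, vision, ctrl gives the robot as it stands.
- The arm moves only by the tool play_rows, never from a script. Its arguments are lists of equal length, an entry for each row: "xyz": the shift along the tool's x, y, z in mm, a list of three; "rot": the turn, a rotation vector about the tool's x, y, z in rad, a list of three; "grip": the opening, from 0 (shut) to 1 (fully open). In form: {"xyz": [[x, y, z], ...], "rot": [[rx, ry, rz], ...], "grip": [grip, ...]}. A call has exactly 10 rows; each row is the pose to reach, as a shift and turn from the pose commanded when the call began, along the tool's axes at that moment; what a row does not reach only later rows make up. A row lasts 1/8 s, in which the tool goes at most 62.5 mm and 10.7 degrees, less where a joint would pass 70% of its speed; a pose out of reach is approached as far as the arm can. A call with a gripper value outside its range is refused whole. The fingers move at their own pace and stop on an object; the grip force is fixed at half the most. Time passes only in rows, so rows that repeat a pose let the fingers close, or fill a call up. It gives the time, the measured TCP pose, the force, the opening and the grip force at its end, in the units of the state.
- readout.get_obs(): the state, without advancing time (a new reading comes with each control period).
- vision.camera(name): name is "scene" or "top"; returns a dict with "color" (400x640x3 uint8, red, green, blue), "depth" (400x640 float32, m along the optical axis (not along the pixel's ray), 0 where there is no reading), "camera_matrix" (3x3 intrinsics, pixels), "extrinsics" (4x4, takes a point from camera to world coordinates). Camera axes: x right, y down, z forward; pixel columns grow to the right and rows downward; lengths in m; the calibration is good to about 2 mm. A picture is of the moment at which its call begins.
- ctrl.hand_in(): hands the job in; it is judged then, once.
The state is a dict: "time_s": time; "q": joint angles; "dq": joint speeds; "joint_efforts": joint torques, N m; "eef_pos": TCP position; "eef_rot": TCP orientation; "wrist_force": force on the tool from outside, world axes, zero at the start; "torque": the same for the moment, N m; "opening": opening from 0.0 (shut) to 1.0 (fully open); "grasp_force": force on a finger pad.
Only numpy, scipy, OpenCV 4.12 (cv2) and the standard library are available. Lean on these libraries where they do the work, as an engineer would, in place of code of your own. Each camera call takes 0.05 s, during which the arm holds its last target. There are 200 camera calls.

## Working session

There is one attempt and no reset: what is moved stays moved. The work goes in short steps, Python scripts to look and compute and a tool call to move; the robot and the scene stay as the last step left them, time stands still between calls to the robot, and variables do not carry over. Pictures are saved under pics/ and viewed, at most 10 in all, crops included, and the job is handed in when it is done.

Besides the shell and the picture viewer there is one more tool, called after ">>>" in YAML: its name, and indented under it one key for each argument. play_rows: Moves the arm, as the interface text tells. Its arguments: {"type":"object","properties":{"xyz":{"type":"array","items":{"type":"array","items":{"type":"number"}}},"rot":{"type":"array","items":{"type":"array","items":{"type":"number"}}},"grip":{"type":"array","items":{"type":"number"}}},"required":["xyz","rot","grip"]}

```bash
mkdir -p pics; ls; python3 - <<'E'
from bench import readout, vision, ctrl
import cv2,numpy as np
o=readout.get_obs(); print({k:np.round(v,3).tolist() for k,v in o.items()})
for n in("scene","top"):
    c=vision.camera(n); np.savez(f"pics/{n}0.npz",**c)
    cv2.imwrite(f"pics/{n}0.png",c["color"][:,:,::-1]); print(n,c["camera_matrix"].round(1).tolist(),c["extrinsics"].round(3).tolist())
E
```

```text
pics
{'time_s': 0.0, 'q': [-1.336, 0.182, 1.608, -0.0, 1.354, -0.206], 'dq': [0.001, 0.001, -0.001, 0.001, 0.001, -0.0], 'joint_efforts': [0.001, -44.487, -35.134, -0.0, 0.009, 0.0], 'eef_pos': [0.245, -0.52, 0.249], 'eef_rot': [-0.001, 0.976, 0.219, -0.0], 'wrist_force': [-0.26, 0.004, -0.528], 'torque': [-0.017, -0.021, 0.038], 'grasp_force': 0.0, 'opening': 0.997}
scene [[393.7, 0.0, 314.6], [0.0, 393.7, 199.6], [0.0, 0.0, 1.0]] [[0.887, -0.337, 0.317, 0.299], [-0.462, -0.632, 0.622, -0.516], [-0.009, -0.698, -0.716, 0.751], [0.0, 0.0, 0.0, 1.0]]
top [[498.2, 0.0, 316.2], [0.0, 498.2, 200.0], [0.0, 0.0, 1.0]] [[0.011, -0.995, 0.102, 0.464], [-1.0, -0.011, 0.002, 0.065], [-0.001, -0.102, -0.995, 1.428], [0.0, 0.0, 0.0, 1.0]]
```

View pics/top0.png

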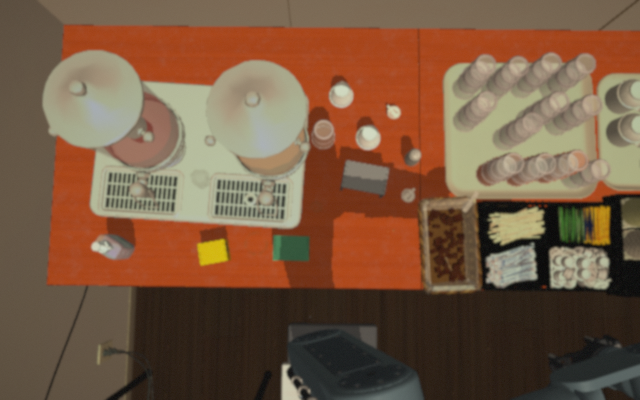

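View pics/scene0.png

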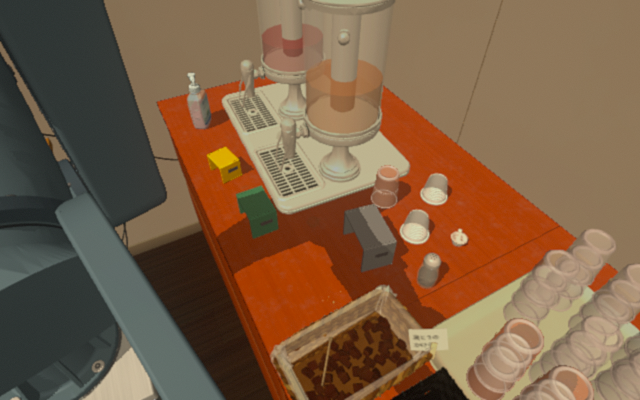

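The top view shows grey (365,178), green (291,249) and yellow (212,252). The scene view has the same boxes at (370,237), (258,212) and (224,164), with the basket on the right near the robot's edge. Next I measure the top faces.

```bash
cat > h.py <<'E'
import numpy as np, cv2
from bench import vision, readout
H=dict(large=.082,middle=.069,small=.056)
DIM=dict(large=(.076,.120),middle=(.068,.098),small=(.060,.076))
def cloud(c):
    K=c["camera_matrix"];T=c["extrinsics"];d=c["depth"]
    v,u=np.mgrid[:400,:640]
    r=np.stack([(u-K[0,2])/K[0,0],(v-K[1,2])/K[1,1],np.ones_like(d)],-1)@T[:3,:3].T
    return r, T[:3,3], r*d[...,None]+T[:3,3]
def mask(c,n):
    h=cv2.cvtColor(c["color"],cv2.COLOR_RGB2HSV);a,s,v=[h[...,i].astype(int) for i in range(3)]
    if n=="small": return (a>18)&(a<35)&(s>150)&(v>90)
    if n=="middle": return (a>50)&(a<95)&(s>90)&(v>25)
    return (s<60)&(v>50)&(v<215)
def top(c,n,near=None,tol=.008):
    r,o,p=cloud(c); z=H[n]
    q=r*((z-o[2])/r[...,2])[...,None]+o
    m=mask(c,n)&(abs(p[...,2]-z)<tol)&(p[...,0]>.2)&(p[...,0]<.85)
    if near is not None: m&=np.hypot(q[...,0]-near[0],q[...,1]-near[1])<.1
    k,l,st,_=cv2.connectedComponentsWithStats(m.astype(np.uint8))
    i=1+np.argmax(st[1:,4]); m=l==i
    (cx,cy),(w,h),an=cv2.minAreaRect(q[m][:,:2].astype(np.float32)*1000)
    # yaw of the box x axis (short side), in -45..45 about world x
    cnt=q[m][:,:2]; ev,V=np.linalg.eigh(np.cov(cnt.T)); x=V[:,0]*np.sign(V[0,0])
    yaws=[(an+90*k+180)%360-180 for k in range(4)]; yw=min(yaws,key=abs)
    print(n,"c mm",round(cx,1),round(cy,1),"mean",(cnt.mean(0)*1000).round(1),"size",round(w,1),round(h,1),"rect yaw",round(yw,1),"pca yaw",round(np.degrees(np.arctan2(x[1],x[0])),1),"px",m.sum(),"z",p[m][:,2].mean().round(4))
    return m
E
python3 - <<'E'
from h import *
for n in("top","scene"):
    c=dict(np.load(f"pics/{n}0.npz")); print(n)
    out=c["color"][:,:,::-1].copy()
    for b,nr in(("large",(.5,-.03)),("middle",(.36,.11)),("small",(.36,.27))):
        try: out[top(c,b,nr)]=(255,0,255)
        except Exception as e: print(b,e)
    cv2.imwrite(f"pics/m_{n}.png",out)
    if n=="top": a=cv2.resize(out[60:300,180:480],(600,480))
    else: b=cv2.resize(out[130:330,190:490],(600,400))
cv2.imwrite("pics/m.png",cv2.resize(np.vstack([a,b]),None,fx=.68,fy=.68))
E
```

```text
top
large attempt to get argmax of an empty sequence
middle c mm 451.7 126.4 mean [449.9 122.1] size 16.2 65.1 rect yaw 0.6 pca yaw 4.5 px 131 z 0.0694
small c mm 436.6 323.6 mean [438.6 321.7] size 13.5 35.1 rect yaw 27.3 pca yaw 27.2 px 49 z 0.0567
scene
large attempt to get argmax of an empty sequence
middle c mm 448.0 126.0 mean [447.3 120.1] size 21.7 86.1 rect yaw 2.7 pca yaw 5.0 px 162 z 0.0691
small c mm 440.8 322.2 mean [439.3 317.7] size 18.5 37.5 rect yaw 8.7 pca yaw 23.2 px 44 z 0.0545
```

View pics/m.png

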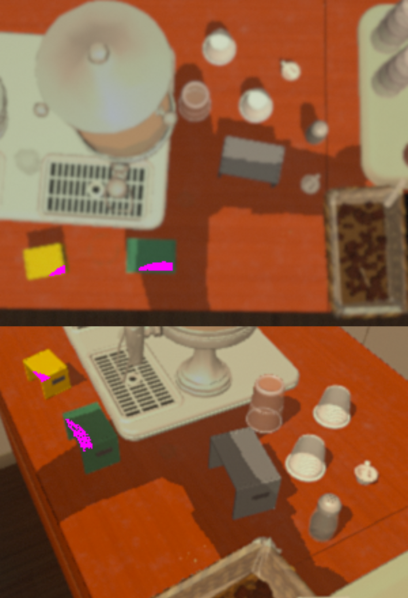

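```bash
python3 - <<'E'
import re
s=open('h.py').read()
s=s.replace("return (s<60)&(v>50)&(v<215)","return (s<90)&(v>25)&(v<215)").replace("<.1\n","<.085\n")
open('h.py','w').write(s)
from importlib import reload
import h; from h import *
for n,P in(("top",dict(large=(365,178),middle=(291,249),small=(212,252))),("scene",dict(large=(372,222),middle=(255,200),small=(225,158)))):
    c=dict(np.load(f"pics/{n}0.npz")); print(n); r,o,p=cloud(c)
    out=c["color"][:,:,::-1].copy()
    for b,(u,v) in P.items():
        print(p[v,u].round(4))
        try: out[top(c,b,p[v,u])]=(255,0,255)
        except Exception as e: print(b,e)
    if n=="top": a=cv2.resize(out[60:300,180:480],(600,480))
    else: b=cv2.resize(out[130:330,190:490],(600,400))
    print("noise",p[260,330:350,2].round(3))
cv2.imwrite("pics/m2.png",cv2.resize(np.vstack([a,b]),None,fx=.68,fy=.68))
E
```

```text
top
[ 0.6616 -0.064   0.0889]
large c mm 663.9 -64.6 mean [664.7 -64.5] size 119.1 75.7 rect yaw -10.2 pca yaw -9.7 px 1168 z 0.0826
[0.4678 0.1347 0.0723]
middle c mm 470.5 136.3 mean [471.  136.6] size 87.6 57.8 rect yaw -2.0 pca yaw -1.3 px 674 z 0.0693
[0.4573 0.3516 0.0571]
small c mm 456.8 350.5 mean [456.5 350.8] size 59.5 78.1 rect yaw 10.9 pca yaw 11.7 px 613 z 0.0564
noise [-0.     0.001 -0.003  0.001 -0.003 -0.009  0.003  0.001  0.005  0.001
  0.005 -0.003 -0.    -0.004  0.003  0.005  0.002  0.001  0.     0.007]
scene
[ 0.6758 -0.0581  0.0822]
large c mm 663.2 -66.4 mean [662.9 -68.6] size 124.8 76.6 rect yaw -10.3 pca yaw -9.8 px 1452 z 0.0819
[0.4723 0.1423 0.0694]
middle c mm 469.1 131.8 mean [470.  131.8] size 101.2 65.5 rect yaw -1.4 pca yaw 0.9 px 713 z 0.0692
[0.4623 0.3461 0.0555]
small c mm 457.1 348.5 mean [457.  348.5] size 61.0 85.7 rect yaw 10.4 pca yaw 9.6 px 437 z 0.0561
noise [-0.001 -0.    -0.002  0.001  0.003  0.001 -0.001 -0.001 -0.001 -0.001
 -0.002 -0.    -0.001  0.001 -0.001 -0.003  0.001  0.001  0.     0.001]
```

View pics/m2.png

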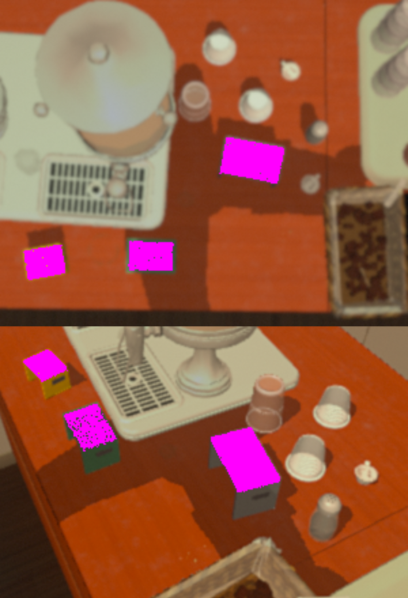

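The masks now cover the three top faces. Large is at (664,-65), yaw -10°; middle at (470,134), yaw -1.5°; small at (457,350), yaw 11° (mm). Heights match the given sizes to within 1 mm. First move: go above the middle box, with the fingers set to close along its depth.

```bash
cat > mv.py <<'E'
import numpy as np, json, os, sys
from scipy.spatial.transform import Rotation as Ro
from bench import readout, ctrl
def down(yaw):  # tool x at world yaw (deg), z down
    a=np.radians(yaw); return Ro.from_matrix(np.array([[np.cos(a),np.sin(a),0],[np.sin(a),-np.cos(a),0],[0,0,-1.]]))
def state():
    o=readout.get_obs(); q=o["eef_rot"]; R=Ro.from_quat(np.r_[q[1:],q[0]])
    return o,np.array(o["eef_pos"])*1000,R
if os.path.exists("cmd.json"):
    d=json.load(open("cmd.json")); P=np.array(d["p"]); R=Ro.from_quat(d["q"])
else: P=np.array([245.,-520,250]); R=down(2*np.degrees(np.arctan2(.219,.976)))
def tgt(x,y,z,yaw,commit=True):
    "shift and turn from the commanded pose; remembers the (rounded) target as commanded"
    global P,R
    s=np.round(R.inv().apply(np.array([x,y,z])-P),1); r=np.round((R.inv()*down(yaw)).as_rotvec(),3)
    P=P+R.apply(s); R=R*Ro.from_rotvec(r); print("xyz",s.tolist(),"rot",r.tolist())
    if commit: json.dump(dict(p=P.tolist(),q=R.as_quat().tolist()),open("cmd.json","w"))
E
python3 - <<'E'
from mv import *
o,p,r=state(); print(p,r.as_matrix().round(3).tolist(),R.as_matrix().round(3).tolist(),ctrl.tips_ahead)
tgt(470,134.5,200,88.5); tgt(470,134.5,200,88.5)
tgt(470,134.5,56,88.5)
E
```

```text
[ 245.23139637 -519.5716596   249.47616018] [[0.904, 0.427, -0.0], [0.427, -0.904, 0.002], [0.0, -0.002, -1.0]] [[0.904, 0.427, 0.0], [0.427, -0.904, 0.0], [0.0, 0.0, -1.0]] 0.019
xyz [483.1, -495.6, 50.0] rot [0.0, 0.0, -1.103]
xyz [0.0, -0.0, 0.0] rot [0.0, 0.0, -0.0]
xyz [0.0, -0.0, 144.0] rot [0.0, 0.0, -0.0]
```

>>> play_rows:
  xyz:
    - [483, -496, 50]
    - [483, -496, 50]
    - [483, -496, 50]
    - [483, -496, 50]
    - [483, -496, 50]
    - [483, -496, 50]
    - [483, -496, 50]
    - [483, -496, 50]
    - [483, -496, 50]
    - [483, -496, 50]
  rot:
    - [0, 0, -1.103]
    - [0, 0, -1.103]
    - [0, 0, -1.103]
    - [0, 0, -1.103]
    - [0, 0, -1.103]
    - [0, 0, -1.103]
    - [0, 0, -1.103]
    - [0, 0, -1.103]
    - [0, 0, -1.103]
    - [0, 0, -1.103]
  grip: [1, 1, 1, 1, 1, 1, 1, 1, 1, 1]

```text
time_s: 1.35
eef_pos: [0.4484, 0.0716, 0.2052]
eef_rot: [0.0, 0.717, 0.698, 0.0]
wrist_force: [0.9, -0.3, 0.3]
opening: 1.0
grasp_force: 0.0
```

>>> play_rows:
  xyz:
    - [63, 20, 5]
    - [63, 20, 5]
    - [63, 20, 5]
    - [63, 20, 5]
    - [63, 20, 5]
    - [63, 20, 5]
    - [63, 20, 5]
    - [63, 20, 5]
    - [63, 20, 5]
    - [63, 20, 5]
  rot:
    - [0, 0, 0]
    - [0, 0, 0]
    - [0, 0, 0]
    - [0, 0, 0]
    - [0, 0, 0]
    - [0, 0, 0]
    - [0, 0, 0]
    - [0, 0, 0]
    - [0, 0, 0]
    - [0, 0, 0]
  grip: [1, 1, 1, 1, 1, 1, 1, 1, 1, 1]

```text
time_s: 2.6
eef_pos: [0.4698, 0.1319, 0.2002]
eef_rot: [-0.0, 0.717, 0.698, -0.0]
wrist_force: [-0.1, -0.2, 0.0]
opening: 1.001
grasp_force: 0.0
```

>>> play_rows:
  xyz:
    - [2, 0, 40]
    - [2, 0, 80]
    - [2, 0, 110]
    - [2, 0, 130]
    - [2, 0, 144]
    - [2, 0, 144]
    - [2, 0, 144]
    - [2, 0, 144]
    - [2, 0, 144]
    - [2, 0, 144]
  rot:
    - [0, 0, 0]
    - [0, 0, 0]
    - [0, 0, 0]
    - [0, 0, 0]
    - [0, 0, 0]
    - [0, 0, 0]
    - [0, 0, 0]
    - [0, 0, 0]
    - [0, 0, 0]
    - [0, 0, 0]
  grip: [1, 1, 1, 1, 1, 1, 0, 0, 0, 0]

```text
time_s: 3.85
eef_pos: [0.4711, 0.1339, 0.0575]
eef_rot: [0.001, 0.717, 0.698, 0.001]
wrist_force: [0.6, -0.3, 6.8]
opening: 0.782
grasp_force: 68.1
```

>>> play_rows:
  xyz:
    - [0, 0, -6]
    - [0, 0, -12]
    - [-30, 1, -12]
    - [-70, 2, -12]
    - [-104, 3, -12]
    - [-120, 30, -12]
    - [-140, 60, -12]
    - [-165, 85, -12]
    - [-178, 95, -12]
    - [-178, 95, -12]
  rot:
    - [0, 0, 0]
    - [0, 0, 0]
    - [0, 0, 0]
    - [0, 0, 0]
    - [0, 0, 0]
    - [0, 0, 0.05]
    - [0, 0, 0.1]
    - [0, 0, 0.148]
    - [0, 0, 0.148]
    - [0, 0, 0.148]
  grip: [0, 0, 0, 0, 0, 0, 0, 0, 0, 0]

```text
time_s: 5.1
eef_pos: [0.5598, -0.0471, 0.068]
eef_rot: [-0.0, 0.766, 0.642, -0.0]
wrist_force: [-0.0, 1.0, -3.4]
opening: 0.781
grasp_force: 68.3
```

```bash
python3 - <<'E'
from h import *
from mv import state
o,p,r=state(); print(p.round(1),r.as_matrix()[:2,0].round(3))
c=vision.camera("scene"); cv2.imwrite("pics/s1.png",cv2.resize(c["color"][100:340,200:520,::-1],(640,480)))
E
```

```text
[559.8 -47.1  68. ] [0.175 0.985]
```

View pics/s1.png

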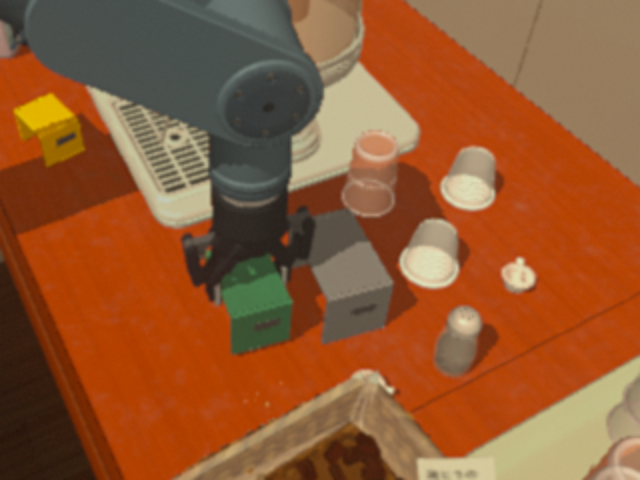

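The green box hangs level, centred in front of the grey mouth, with the back finger at about (300,230) and clear of the grey box. I lower, release and retreat upward.

>>> play_rows:
  xyz:
    - [0, 0, 6]
    - [0, 0, 11]
    - [0, 0, 11]
    - [0, 0, 11]
    - [0, 0, 11]
    - [0, 0, 11]
    - [0, 0, -20]
    - [0, 0, -60]
    - [0, 0, -110]
    - [0, 0, -110]
  rot:
    - [0, 0, 0]
    - [0, 0, 0]
    - [0, 0, 0]
    - [0, 0, 0]
    - [0, 0, 0]
    - [0, 0, 0]
    - [0, 0, 0]
    - [0, 0, 0]
    - [0, 0, 0]
    - [0, 0, 0]
  grip: [0, 0, 0, 1, 1, 1, 1, 1, 1, 1]

```text
time_s: 6.4
eef_pos: [0.5631, -0.0475, 0.1832]
eef_rot: [0.004, 0.766, 0.643, 0.003]
wrist_force: [0.1, -0.7, -1.0]
opening: 1.001
grasp_force: 0.0
```

```bash
cat >> mv.py <<'E'
def rel(x,y,z,yaw):
    "shift and turn from the measured pose (arm at rest)"
    o,p,r=state(); print("at",p.round(1),"xyz",r.inv().apply(np.array([x,y,z])-p).round(1).tolist(),"rot",(r.inv()*down(yaw)).as_rotvec().round(3).tolist())
E
python3 -c "
from mv import *
rel(400,-20,180,-10)"
```

```text
at [563.1 -47.5 183.2] xyz [-1.3, -165.4, 1.6] rot [0.008, -0.006, 1.57]
```

>>> play_rows:
  xyz:
    - [0, -50, 0]
    - [0, -100, 0]
    - [0, -165, 0]
    - [0, -165, 0]
    - [0, -165, 0]
    - [0, -165, 0]
    - [0, -165, 0]
    - [0, -165, 0]
    - [0, -165, 0]
    - [0, -165, 0]
  rot:
    - [0, 0, 0.157]
    - [0, 0, 0.314]
    - [0, 0, 0.47]
    - [0, 0, 0.63]
    - [0, 0, 0.785]
    - [0, 0, 0.94]
    - [0, 0, 1.1]
    - [0, 0, 1.256]
    - [0, 0, 1.41]
    - [0, 0, 1.57]
  grip: [0.88, 0.88, 0.88, 0.88, 0.88, 0.88, 0.88, 0.88, 0.88, 0.88]

```text
time_s: 7.65
eef_pos: [0.397, -0.0177, 0.1773]
eef_rot: [-0.0, 0.996, -0.09, -0.001]
wrist_force: [0.8, -0.2, 1.0]
opening: 0.879
grasp_force: 0.0
```

```bash
python3 - <<'E'
from h import *
from mv import *
for n in("top","scene"):
    c=vision.camera(n); print(n)
    cv2.imwrite(f"pics/{n}2.png",c["color"][:,:,::-1])
    for b,nr in(("large",(.664,-.065)),("middle",(.561,-.047)),("small",(.457,.35))):
        try: top(c,b,nr)
        except Exception as e: print(b,e)
rel(496.6,-35.4,42,-10)
E
```

```text
top
large c mm 664.3 -64.2 mean [664.5 -64.2] size 118.3 75.2 rect yaw -10.2 pca yaw -10.8 px 1152 z 0.0827
middle c mm 559.7 -42.8 mean [559.6 -43.3] size 89.2 58.8 rect yaw -10.0 pca yaw -9.4 px 683 z 0.0696
small c mm 457.3 350.2 mean [457.8 349.9] size 58.5 75.7 rect yaw 10.9 pca yaw 11.3 px 574 z 0.0566
scene
large c mm 663.3 -66.7 mean [662.8 -68.7] size 123.3 76.6 rect yaw -10.2 pca yaw -9.7 px 1443 z 0.0819
middle c mm 557.6 -47.2 mean [557.7 -50.2] size 99.2 67.2 rect yaw -9.4 pca yaw -10.3 px 1020 z 0.0689
small attempt to get argmax of an empty sequence
at [397.1 -17.8 177.5] xyz [101.3, 0.0, 135.4] rot [-0.0, 0.001, -0.001]
```

```bash
cat >> h.py <<'E'
def scan(c,cx,cy,z,yaw,along,offs,L=80):
    "mean colour profile (mm) along box axis through centre, averaged over offs"
    K=c["camera_matrix"];T=np.linalg.inv(c["extrinsics"]);a=np.radians(yaw)
    X=np.array([np.cos(a),np.sin(a),0]);Y=np.array([-np.sin(a),np.cos(a),0])
    if along=="y":X,Y=Y,X
    s=np.arange(-L,L+.1,2); out=0
    for o in offs:
        p=(np.array([cx,cy,z])+s[:,None]*X+o*Y)/1000
        q=p@T[:3,:3].T+T[:3,3]; u=K[0,0]*q[:,0]/q[:,2]+K[0,2]; v=K[1,1]*q[:,1]/q[:,2]+K[1,2]
        out=out+cv2.remap(c["color"],u[None].astype(np.float32),v[None].astype(np.float32),cv2.INTER_LINEAR)[0].astype(float)
    return s,out/len(offs)
E
python3 - <<'E'
from h import *
for n in("top","scene"):
    c=vision.camera(n); np.savez(f"pics/{n}3.npz",**c)
    for b,cx,cy,z in(("large",664,-65,82),("middle",560,-46,69)):
        s,p=scan(c,cx,cy,z,-10,"y",(-15,-8,0,8,15))
        k=(abs(s)>38); print(n,b,[(int(a),int(r-g)) for a,(r,g,_) in zip(s[k],p[k])])
E
```

```text
top large [(-80, 96), (-78, 96), (-76, 96), (-74, 95), (-72, 95), (-70, 94), (-68, 94), (-66, 93), (-64, 88), (-62, 76), (-60, 57), (-58, 35), (-56, 20), (-54, 11), (-52, 8), (-50, 7), (-48, 7), (-46, 8), (-44, 7), (-42, 7), (-40, 7), (40, 4), (42, 5), (44, 5), (46, 5), (48, 5), (50, 5), (52, 5), (54, 4), (56, 5), (58, 7), (60, 15), (62, 29), (64, 46), (66, 57), (68, 62), (70, 64), (72, 64), (74, 64), (76, 64), (78, 64), (80, 64)]
top middle [(-80, 99), (-78, 100), (-76, 100), (-74, 100), (-72, 100), (-70, 100), (-68, 101), (-66, 100), (-64, 100), (-62, 100), (-60, 101), (-58, 101), (-56, 100), (-54, 100), (-52, 95), (-50, 80), (-48, 52), (-46, 16), (-44, -15), (-42, -36), (-40, -45), (40, -33), (42, -33), (44, -32), (46, -30), (48, -25), (50, -10), (52, 13), (54, 37), (56, 53), (58, 60), (60, 63), (62, 64), (64, 64), (66, 64), (68, 64), (70, 64), (72, 64), (74, 65), (76, 64), (78, 64), (80, 64)]
scene large [(-80, 11), (-78, 10), (-76, 10), (-74, 10), (-72, 10), (-70, 9), (-68, 10), (-66, 10), (-64, 10), (-62, 10), (-60, 10), (-58, 11), (-56, 12), (-54, 12), (-52, 12), (-50, 12), (-48, 12), (-46, 12), (-44, 12), (-42, 12), (-40, 13), (40, 9), (42, 9), (44, 9), (46, 9), (48, 9), (50, 9), (52, 8), (54, 8), (56, 7), (58, 11), (60, 22), (62, 39), (64, 54), (66, 60), (68, 61), (70, 61), (72, 60), (74, 60), (76, 60), (78, 61), (80, 60)]
scene middle [(-80, -20), (-78, -22), (-76, -23), (-74, -23), (-72, -23), (-70, -19), (-68, -10), (-66, 0), (-64, 4), (-62, 0), (-60, -11), (-58, -20), (-56, -24), (-54, -23), (-52, -23), (-50, -24), (-48, -29), (-46, -39), (-44, -44), (-42, -44), (-40, -42), (40, -22), (42, -23), (44, -24), (46, -24), (48, -18), (50, -1), (52, 26), (54, 48), (56, 58), (58, 60), (60, 58), (62, 57), (64, 57), (66, 56), (68, 57), (70, 58), (72, 58), (74, 59), (76, 60), (78, 61), (80, 62)]
```

```bash
python3 -c "
from mv import *
rel(497,-33.4,42,-10.2); rel(664.3-97*.984,-63.5+97*.177,42,-10.2)"
```

```text
at [397.2 -17.8 177.7] xyz [101.1, -1.6, 135.6] rot [-0.0, 0.001, 0.007]
at [397.2 -17.8 177.7] xyz [174.1, -1.1, 135.5] rot [-0.0, 0.001, 0.007]
```

>>> play_rows:
  xyz:
    - [40, -2, 40]
    - [70, -2, 80]
    - [95, -2, 115]
    - [101, -2, 136]
    - [101, -2, 136]
    - [112, -2, 136]
    - [125, -2, 136]
    - [140, -2, 136]
    - [155, -1, 136]
    - [155, -1, 136]
  rot:
    - [0, 0, 0.007]
    - [0, 0, 0.007]
    - [0, 0, 0.007]
    - [0, 0, 0.007]
    - [0, 0, 0.007]
    - [0, 0, 0.007]
    - [0, 0, 0.007]
    - [0, 0, 0.007]
    - [0, 0, 0.007]
    - [0, 0, 0.007]
  grip: [0.84, 0.84, 0.84, 0.84, 0.84, 0.84, 0.84, 0.84, 0.84, 0.84]

```text
time_s: 9.1
eef_pos: [0.5525, -0.0444, 0.0436]
eef_rot: [0.0, 0.996, -0.09, 0.002]
wrist_force: [-0.4, -0.2, -0.9]
opening: 0.841
grasp_force: 0.0
```

```bash
python3 - <<'E'
from h import *
from mv import *
c=vision.camera("scene"); cv2.imwrite("pics/s4.png",cv2.resize(c["color"][120:320,240:480,::-1],(720,600),interpolation=2))
rel(664.3-97*.984,-63.5+97*.177,42,-10.2)
E
```

```text
at [551.5 -44.1  43.2] xyz [17.5, -0.9, 1.2] rot [0.0, -0.002, -0.003]
```

View pics/s4.png

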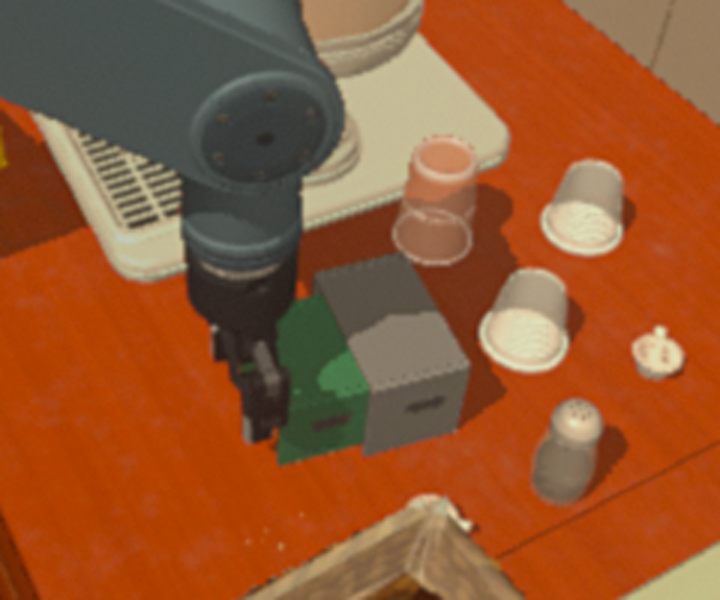

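The green box is aligned, with its back at the grey mouth (350,340), and the fingers are on its front edges at about (265,400). I keep pushing.

>>> play_rows:
  xyz:
    - [8, 0, 1]
    - [16, -0.5, 1]
    - [24, -1, 1]
    - [32, -1, 1]
    - [40, -1, 1]
    - [47, -1, 1]
    - [53, -1, 1]
    - [58, -1, 1]
    - [60, -1, 1]
    - [60, -1, 1]
  rot:
    - [0, 0, 0]
    - [0, 0, 0]
    - [0, 0, 0]
    - [0, 0, 0]
    - [0, 0, 0]
    - [0, 0, 0]
    - [0, 0, 0]
    - [0, 0, 0]
    - [0, 0, 0]
    - [0, 0, 0]
  grip: [0.84, 0.84, 0.84, 0.84, 0.84, 0.84, 0.84, 0.84, 0.84, 0.84]

```text
time_s: 10.4
eef_pos: [0.6099, -0.0537, 0.0413]
eef_rot: [0.0, 0.996, -0.09, 0.0]
wrist_force: [-0.1, -0.3, -0.5]
opening: 0.839
grasp_force: 0.0
```

```bash
python3 - <<'E'
from h import *
from mv import *
for n in("top","scene"):
    c=vision.camera(n); cv2.imwrite(f"pics/{n}5.png",c["color"][:,:,::-1])
    top(c,"large",(.664,-.065))
rel(664.3-47*.984,-63.5+47*.177,42,-10.2)
E
```

```text
large c mm 686.8 -9.5 mean [691.8 -12.1] size 7.7 49.9 rect yaw -20.0 pca yaw 73.5 px 32 z 0.0823
large c mm 662.9 -66.7 mean [667.7 -79.6] size 123.4 77.0 rect yaw -10.3 pca yaw -25.6 px 1099 z 0.0818
at [609.7 -53.6  41.3] xyz [8.5, 0.0, -0.7] rot [0.0, -0.0, -0.003]
```

>>> play_rows:
  xyz:
    - [2, 0, 0]
    - [4, 0, 0]
    - [5, 0, 0]
    - [6, 0, 0]
    - [7, 0, 0]
    - [8, 0, 0]
    - [8.5, 0, 0]
    - [9, 0, 0]
    - [9, 0, 0]
    - [9, 0, 0]
  rot:
    - [0, 0, 0]
    - [0, 0, 0]
    - [0, 0, 0]
    - [0, 0, 0]
    - [0, 0, 0]
    - [0, 0, 0]
    - [0, 0, 0]
    - [0, 0, 0]
    - [0, 0, 0]
    - [0, 0, 0]
  grip: [0.84, 0.84, 0.84, 0.84, 0.84, 0.84, 0.84, 0.84, 0.84, 0.84]

```text
time_s: 11.75
eef_pos: [0.6166, -0.0547, 0.0409]
eef_rot: [-0.0, 0.996, -0.09, -0.002]
wrist_force: [-9.8, 1.6, 6.1]
opening: 0.837
grasp_force: 1.2
```

>>> play_rows:
  xyz:
    - [-15, 0, 0]
    - [-40, 0, 0]
    - [-60, 0, -20]
    - [-90, 0, -60]
    - [-130, 0, -110]
    - [-180, 0, -140]
    - [-220, 0, -140]
    - [-220, 0, -140]
    - [-220, 0, -140]
    - [-220, 0, -140]
  rot:
    - [0, 0, 0]
    - [0, 0, 0]
    - [0, 0, 0]
    - [0, 0, 0]
    - [0, 0, 0]
    - [0, 0, 0]
    - [0, 0, 0]
    - [0, 0, 0]
    - [0, 0, 0]
    - [0, 0, 0]
  grip: [1, 1, 1, 1, 1, 1, 1, 1, 1, 1]

```text
time_s: 13.0
eef_pos: [0.403, -0.0159, 0.1813]
eef_rot: [0.0, 0.996, -0.091, 0.0]
wrist_force: [-0.6, -0.3, -0.1]
opening: 1.004
grasp_force: 0.0
```

```bash
python3 - <<'E'
from h import *
from mv import *
o,p,r=state(); print(p.round(1))
for n in("top","scene"):
    c=vision.camera(n); cv2.imwrite(f"pics/{n}6.png",c["color"][:,:,::-1])
    if n=="top": a=cv2.resize(c["color"][130:230,300:430,::-1],(390,300),interpolation=2)
    else: b=cv2.resize(c["color"][180:290,320:420,::-1],(400,440),interpolation=2)
    top(c,"large",(.664,-.065))
    s,q=scan(c,664.3,-63.5,82,-10.2,"x",(-25,-10,0,10,25),60)
    print([(int(x),int(u-v),int(v)) for x,(u,v,_) in zip(s,q) if abs(x)>28])
m=np.zeros((440,800,3),np.uint8); m[:300,:390]=a; m[:,400:]=b
cv2.imwrite("pics/c6.png",m)
E
```

```text
[403.  -15.9 181.3]
large c mm 663.8 -64.1 mean [663.7 -63.9] size 118.4 76.3 rect yaw -10.3 pca yaw -9.6 px 1186 z 0.0826
[(-60, 100, 73), (-58, 99, 74), (-56, 99, 73), (-54, 99, 73), (-52, 98, 73), (-50, 99, 72), (-48, 97, 73), (-46, 93, 74), (-44, 80, 79), (-42, 57, 87), (-40, 27, 99), (-38, 7, 110), (-36, 1, 119), (-34, 3, 124), (-32, 5, 127), (-30, 7, 128), (30, 7, 127), (32, 8, 126), (34, 9, 123), (36, 13, 116), (38, 21, 103), (40, 33, 85), (42, 47, 67), (44, 57, 55), (46, 62, 50), (48, 63, 49), (50, 64, 49), (52, 64, 49), (54, 63, 49), (56, 63, 49), (58, 63, 49), (60, 63, 49)]
large c mm 663.1 -66.5 mean [662.3 -69.3] size 123.9 76.9 rect yaw -10.5 pca yaw -11.1 px 1467 z 0.0818
[(-60, 42, 61), (-58, 32, 65), (-56, 25, 68), (-54, 21, 70), (-52, 15, 73), (-50, 9, 74), (-48, 5, 76), (-46, -2, 80), (-44, -22, 95), (-42, -39, 111), (-40, -33, 113), (-38, -7, 109), (-36, 9, 115), (-34, 13, 119), (-32, 13, 120), (-30, 12, 121), (30, 12, 120), (32, 12, 120), (34, 11, 121), (36, 14, 117), (38, 25, 96), (40, 46, 67), (42, 61, 49), (44, 64, 46), (46, 64, 47), (48, 63, 48), (50, 65, 48), (52, 69, 51), (54, 78, 55), (56, 86, 59), (58, 89, 59), (60, 93, 63)]
```

View pics/c6.png

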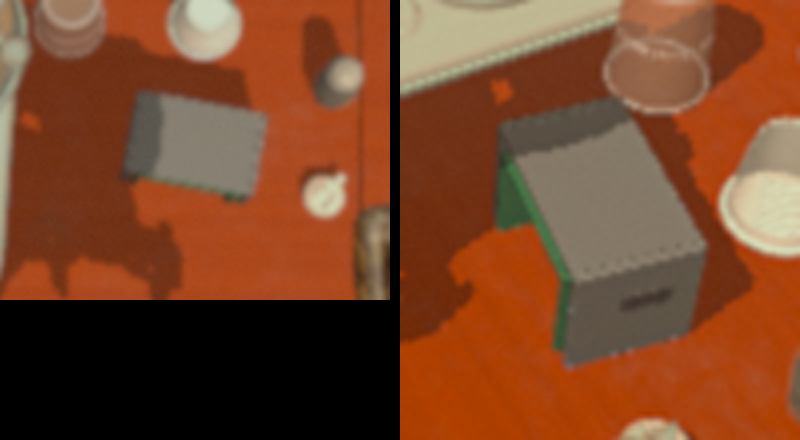

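The green box is in with its front about flush (strip at (565,310) in the crop); the vertical fingers probably stopped on the grey top edge. A tilted push on the yellow box later will drive both fully home. Next I measure the yellow box edges.

```bash
python3 - <<'E'
from h import *
from mv import *
for n in("top","scene"):
    c=vision.camera(n)
    for ax,of in(("y",(-12,-5,0,5,12)),("x",(-20,-10,0,10,20))):
        s,q=scan(c,457,350.5,56,11,ax,of,50)
        f=q[:,1]-q[:,2]; m=f[abs(s)<20].mean()
        h=(m+np.array([f[:4].mean(),f[-4:].mean()]))/2; k=len(s)//2
        l=np.interp(h[0],f[:k],s[:k]); rr=np.interp(-h[1],-f[k:],s[k:]); print(n,ax,l.round(1),rr.round(1),"c",((l+rr)/2).round(1),f[::3].astype(int).tolist())
rel(438.3,346.7,180,11)
E
```

```text
top y -37.2 39.2 c 1.0 [29, 46, 65, 100, 105, 105, 103, 104, 104, 104, 103, 103, 102, 101, 97, 65, 39]
top x -29.6 31.5 c 1.0 [27, 26, 26, 43, 94, 103, 104, 104, 104, 104, 104, 104, 103, 92, 42, 25, 25]
scene y -34.5 12.3 c -11.1 [1, 1, 2, 3, 4, 3, 4, 4, 3, 4, 3, 3, 3, 3, 3, 3, 3]
scene x -2.0 0.0 c -1.0 [32, 4, 1, 2, 3, 4, 3, 4, 4, 4, 4, 3, 3, 3, 3, 3, 3]
at [402.3 -15.7 181. ] xyz [-29.9, -362.9, 1.0] rot [-0.0, 0.001, -0.373]
```

>>> play_rows:
  xyz:
    - [-10, -55, 0]
    - [-20, -110, 0]
    - [-29, -165, 0]
    - [-29, -220, 0]
    - [-29, -275, 0]
    - [-29, -330, 0]
    - [-29, -364, 1]
    - [-29, -364, 1]
    - [-29, -364, 1]
    - [-29, -364, 1]
  rot:
    - [0, 0, 0]
    - [0, 0, 0]
    - [0, 0, -0.1]
    - [0, 0, -0.2]
    - [0, 0, -0.3]
    - [0, 0, -0.373]
    - [0, 0, -0.373]
    - [0, 0, -0.373]
    - [0, 0, -0.373]
    - [0, 0, -0.373]
  grip: [1, 1, 1, 1, 1, 1, 1, 1, 1, 1]

```text
time_s: 14.45
eef_pos: [0.4391, 0.3466, 0.1801]
eef_rot: [0.0, 0.995, 0.095, -0.0]
wrist_force: [0.5, 0.6, 1.4]
opening: 0.999
grasp_force: 0.0
```

```bash
python3 - <<'E'
from h import *
from mv import *
rel(439,347.7,40,11)
c=vision.camera("scene"); cv2.imwrite("pics/s7.png",cv2.resize(c["color"][60:260,100:340,::-1],(720,600),interpolation=2))
E
```

```text
at [439.1 346.6 180.1] xyz [0.2, -1.2, 140.1] rot [0.0, 0.001, -0.001]
```

View pics/s7.png

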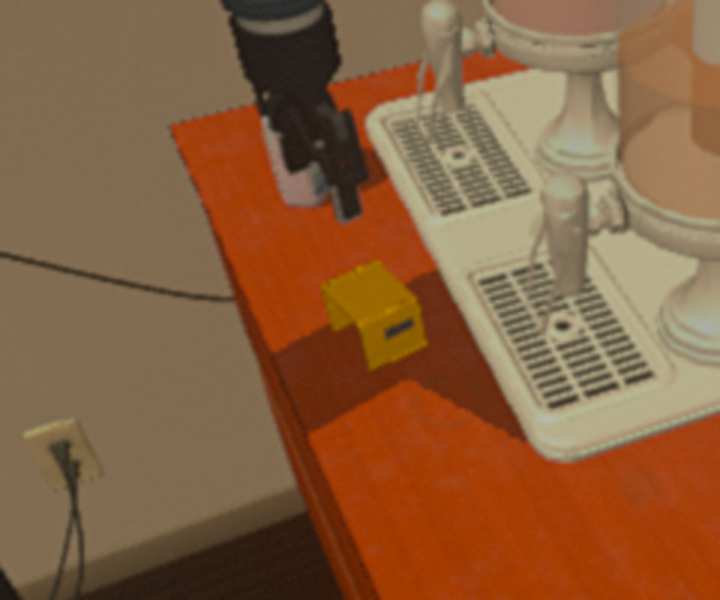

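The yellow box has its mouth to the left (330,310) and the gripper is above it, clear of the tray. I descend and grip its sides near the front.

>>> play_rows:
  xyz:
    - [0, -1, 40]
    - [0, -1, 75]
    - [0, -1, 100]
    - [0, -1, 120]
    - [0, -1, 140]
    - [0, -1, 140]
    - [0, -1, 140]
    - [0, -1, 140]
    - [0, -1, 140]
    - [0, -1, 140]
  rot:
    - [0, 0, 0]
    - [0, 0, 0]
    - [0, 0, 0]
    - [0, 0, 0]
    - [0, 0, 0]
    - [0, 0, 0]
    - [0, 0, 0]
    - [0, 0, 0]
    - [0, 0, 0]
    - [0, 0, 0]
  grip: [1, 1, 1, 1, 1, 1, 0, 0, 0, 0]

```text
time_s: 15.75
eef_pos: [0.4393, 0.3488, 0.0411]
eef_rot: [-0.0, 0.995, 0.096, 0.0]
wrist_force: [0.2, -2.7, 5.3]
opening: 0.878
grasp_force: 72.1
```

>>> play_rows:
  xyz:
    - [0, 0, -4]
    - [0, 0, -8]
    - [-7, 35, -8]
    - [-17, 85, -8]
    - [-27, 135, -8]
    - [-36, 185, -8]
    - [-46, 235, -8]
    - [-52, 270, -8]
    - [-55, 284, -8]
    - [-55, 284, -8]
  rot:
    - [0, 0, 0]
    - [0, 0, 0]
    - [0, 0, 0]
    - [0, 0, 0.07]
    - [0, 0, 0.14]
    - [0, 0, 0.21]
    - [0, 0, 0.28]
    - [0, 0, 0.35]
    - [0, 0, 0.37]
    - [0, 0, 0.37]
  grip: [0, 0, 0, 0, 0, 0, 0, 0, 0, 0]

```text
time_s: 17.0
eef_pos: [0.4392, 0.0591, 0.0484]
eef_rot: [-0.0, 0.996, -0.09, 0.0]
wrist_force: [-0.4, 0.3, -2.6]
opening: 0.878
grasp_force: 71.5
```

```bash
python3 - <<'E'
from h import *
from mv import *
o,p,r=state();print(o["opening"],o["grasp_force"],o["wrist_force"])
rel(563.9,-44.2,43,-10.2)
for n in("top","scene"):
    c=vision.camera(n)
    top(c,"large",(.664,-.065))
    # mouth profile on the green front: scan laterally at front plane
    for z in (20,40,66):
        f=np.array([664,-63.8])-37.5*np.array([.984,-.177])
        s,q=scan(c,f[0],f[1],z,-10.2,"y",(0,),66)
        print(n,z,[(int(a),int(u-v),int(v)) for a,(u,v,_) in zip(s,q) if abs(a)>34])
cv2.imwrite("pics/s8.png",cv2.resize(c["color"][150:300,270:450,::-1],(720,600),interpolation=2))
E
```

```text
0.8780419043544373 71.474050283432 [-0.37611025  0.28593973 -2.63634458]
at [439.2  59.1  48.4] xyz [141.1, 79.4, 5.4] rot [-0.0, -0.0, -0.001]
large c mm 663.1 -63.9 mean [663.6 -64. ] size 118.4 77.9 rect yaw -10.4 pca yaw -10.2 px 1194 z 0.0823
top 20 [(-66, 97, 73), (-64, 91, 74), (-62, 83, 74), (-60, 70, 74), (-58, 60, 73), (-56, 54, 72), (-54, 54, 69), (-52, 55, 72), (-50, 52, 75), (-48, 44, 76), (-46, 35, 74), (-44, 37, 69), (-42, 46, 65), (-40, 63, 66), (-38, 78, 68), (-36, 86, 72), (36, 96, 74), (38, 95, 73), (40, 87, 75), (42, 74, 76), (44, 57, 76), (46, 47, 74), (48, 48, 72), (50, 60, 70), (52, 68, 70), (54, 71, 70), (56, 67, 70), (58, 67, 70), (60, 75, 69), (62, 85, 69), (64, 93, 71), (66, 97, 71)]
top 40 [(-66, 98, 73), (-64, 93, 73), (-62, 83, 74), (-60, 69, 75), (-58, 52, 74), (-56, 38, 73), (-54, 26, 73), (-52, 20, 77), (-50, 18, 80), (-48, 16, 82), (-46, 11, 81), (-44, 6, 77), (-42, 8, 73), (-40, 18, 70), (-38, 37, 72), (-36, 53, 75), (36, 76, 80), (38, 76, 81), (40, 73, 82), (42, 61, 83), (44, 44, 81), (46, 28, 78), (48, 22, 74), (50, 35, 70), (52, 47, 68), (54, 51,
[... 1434 characters left out ...]
26, 84), (40, -25, 84), (42, -24, 85), (44, -23, 86), (46, -22, 87), (48, -12, 86), (50, 0, 85), (52, 12, 84), (54, 30, 82), (56, 49, 78), (58, 65, 75), (60, 81, 73), (62, 87, 73), (64, 95, 70), (66, 98, 66)]
scene 66 [(-66, 12, 85), (-64, 11, 87), (-62, 11, 87), (-60, 10, 86), (-58, 4, 83), (-56, -4, 82), (-54, -12, 81), (-52, -18, 80), (-50, -22, 80), (-48, -20, 83), (-46, -14, 88), (-44, -16, 97), (-42, -11, 101), (-40, -2, 100), (-38, -7, 98), (-36, -5, 98), (36, -35, 99), (38, -36, 102), (40, -35, 99), (42, -35, 98), (44, -35, 100), (46, -31, 100), (48, -24, 95), (50, -14, 90), (52, 1, 84), (54, 16, 76), (56, 25, 72), (58, 36, 66), (60, 45, 60), (62, 53, 54), (64, 59, 51), (66, 61, 50)]
```

View pics/s8.png

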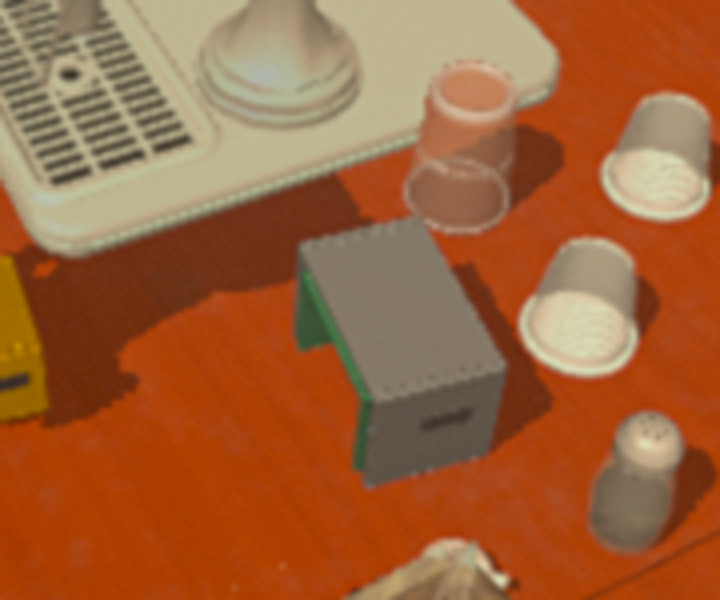

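>>> play_rows:
  xyz:
    - [20, 30, 0]
    - [45, 60, 0]
    - [75, 79, 1]
    - [110, 79, 3]
    - [141, 79, 4]
    - [150, 79, 4]
    - [160, 79, 4]
    - [170, 79, 4]
    - [178, 79, 4]
    - [178, 79, 4]
  rot:
    - [0, 0, 0]
    - [0, 0, 0]
    - [0, 0, 0]
    - [0, 0, 0]
    - [0, 0, 0]
    - [0, 0, 0]
    - [0, 0, 0]
    - [0, 0, 0]
    - [0, 0, 0]
    - [0, 0, 0]
  grip: [0, 0, 0, 0, 0, 0, 0, 0, 0, 0]

```text
time_s: 18.35
eef_pos: [0.6007, -0.0501, 0.0445]
eef_rot: [0.0, 0.996, -0.089, 0.0]
wrist_force: [-1.2, 0.2, -2.2]
opening: 0.878
grasp_force: 71.5
```

```bash
python3 - <<'E'
from h import *
from mv import *
o,p,r=state();print(o["opening"],o["grasp_force"],o["wrist_force"])
d=p[:2]-np.array([664,-63.8]);print("large frame",d@[.984,-.177],d@[.177,.984])
c=vision.camera("scene");top(c,"large",(.664,-.065))
cv2.imwrite("pics/s9.png",cv2.resize(c["color"][150:300,270:450,::-1],(720,600),interpolation=2))
E
```

```text
0.8777827809949339 71.46591782569885 [-1.15488093  0.2006792  -2.23760194]
large frame -64.69016654194105 2.320855330460171
large c mm 663.1 -66.5 mean [664.7 -75.5] size 124.0 76.9 rect yaw -10.5 pca yaw -22.8 px 1274 z 0.0818
```

View pics/s9.png

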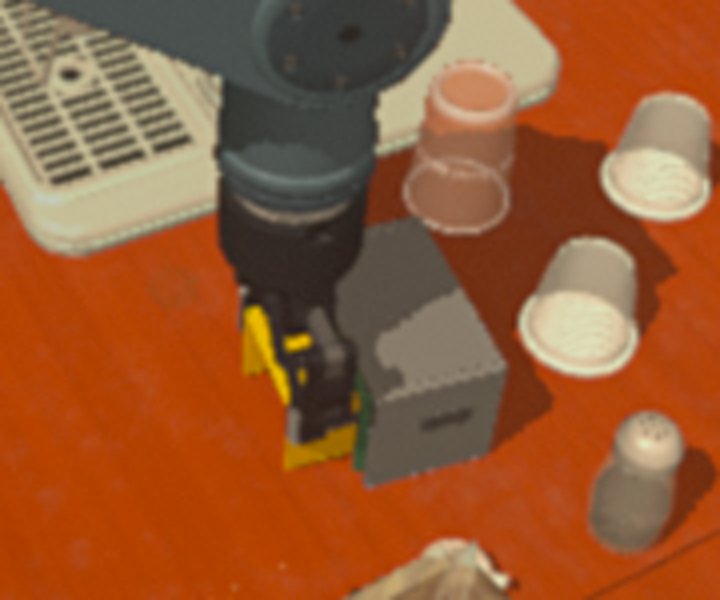

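Picture budget is used up. The yellow box is partly in and aligned, protruding left of the grey mouth (285-355 px). I lower, release and back off.

>>> play_rows:
  xyz:
    - [0, 0, 2]
    - [0, 0, 3.5]
    - [0, 0, 3.5]
    - [0, 0, 3.5]
    - [0, 0, 3.5]
    - [0, 0, 3.5]
    - [-15, 0, 3.5]
    - [-35, 0, 3.5]
    - [-55, 0, 3.5]
    - [-55, 0, 3.5]
  rot:
    - [0, 0, 0]
    - [0, 0, 0]
    - [0, 0, 0]
    - [0, 0, 0]
    - [0, 0, 0]
    - [0, 0, 0]
    - [0, 0, 0]
    - [0, 0, 0]
    - [0, 0, 0]
    - [0, 0, 0]
  grip: [0, 0, 0, 1, 1, 1, 1, 1, 1, 1]

```text
time_s: 19.65
eef_pos: [0.545, -0.0398, 0.0405]
eef_rot: [-0.0, 0.996, -0.089, -0.001]
wrist_force: [0.4, -0.7, 0.9]
opening: 1.004
grasp_force: 0.0
```

```bash
python3 - <<'E'
from h import *
from mv import *
o,p,r=state();print(p.round(1),o["opening"],o["wrist_force"].round(1) if hasattr(o["wrist_force"],"round") else o["wrist_force"])
d=p[:2]-np.array([664,-63.8]);print("large frame",d@[.984,-.177],d@[.177,.984])
c=vision.camera("scene");top(c,"large",(.664,-.065));top(c,"small",(.6,-.05))
E
```

```text
[545.  -39.8  40.5] 1.0037812456931092 [ 0.4 -0.7  0.9]
large frame -121.34089545299288 2.5327847065549385
large c mm 663.1 -66.9 mean [662.2 -69.2] size 124.1 76.9 rect yaw -10.5 pca yaw -10.6 px 1457 z 0.0818
small c mm 608.1 -56.1 mean [608.4 -55. ] size 87.2 42.1 rect yaw -9.7 pca yaw -10.6 px 530 z 0.0558
```

>>> play_rows:
  xyz:
    - [0, 0, 0]
    - [0, 0, 2]
    - [0, 0, 2]
    - [0, 0, 2]
    - [15, 0, 2]
    - [28, 0, 2]
    - [38, 0, 2]
    - [47, 0, 2]
    - [54, 0, 2]
    - [58, 0, 2]
  rot:
    - [0, 0.1, 0]
    - [0, 0.2, 0]
    - [0, 0.2, 0]
    - [0, 0.2, 0]
    - [0, 0.2, 0]
    - [0, 0.2, 0]
    - [0, 0.2, 0]
    - [0, 0.2, 0]
    - [0, 0.2, 0]
    - [0, 0.2, 0]
  grip: [0.58, 0.58, 0.58, 0.58, 0.58, 0.58, 0.58, 0.58, 0.58, 0.58]

```text
time_s: 20.95
eef_pos: [0.6034, -0.0505, 0.0386]
eef_rot: [0.009, 0.991, -0.089, 0.099]
wrist_force: [-0.3, 0.5, -0.3]
opening: 0.583
grasp_force: 0.4
```

```bash
cat >> mv.py <<'E'
def lf():
    o,p,r=state(); d=p[:2]-np.array([664,-63.8]); X=r.as_matrix()
    print(p.round(1),"large frame",(d@[.984,-.177]).round(1),(d@[.177,.984]).round(1),"open",round(o["opening"],3),"F",np.round(o["wrist_force"],1),"tilt",np.degrees(np.arcsin(X[0,2])).round(1))
    for s in(5,10,15): print(s,r.inv().apply(s*np.array([.984,-.177,0])).round(1).tolist())
E
python3 - <<'E'
from h import *
from mv import *
lf()
c=vision.camera("scene");top(c,"large",(.664,-.065));top(c,"small",(.6,-.05))
E
```

```text
[603.4 -50.5  38.6] large frame -62.0 2.4 open 0.583 F [-0.3  0.5 -0.3] tilt 11.3
5 [4.9, -0.0, 1.0]
10 [9.8, -0.0, 2.0]
15 [14.7, -0.0, 3.0]
large c mm 663.1 -66.8 mean [662.8 -70.8] size 124.5 76.9 rect yaw -10.5 pca yaw -15.0 px 1415 z 0.0818
small c mm 625.2 -62.6 mean [621.7 -69.3] size 84.9 14.6 rect yaw -19.9 pca yaw -14.3 px 110 z 0.0556
```

>>> play_rows:
  xyz:
    - [2, 0, 0.4]
    - [4, 0, 0.8]
    - [6, 0, 1.2]
    - [8, 0, 1.6]
    - [9, 0, 1.8]
    - [10, 0, 2]
    - [11, 0, 2.2]
    - [11.8, 0, 2.4]
    - [11.8, 0, 2.4]
    - [11.8, 0, 2.4]
  rot:
    - [0, 0, 0]
    - [0, 0, 0]
    - [0, 0, 0]
    - [0, 0, 0]
    - [0, 0, 0]
    - [0, 0, 0]
    - [0, 0, 0]
    - [0, 0, 0]
    - [0, 0, 0]
    - [0, 0, 0]
  grip: [0.58, 0.58, 0.58, 0.58, 0.58, 0.58, 0.58, 0.58, 0.58, 0.58]

```text
time_s: 22.25
eef_pos: [0.6151, -0.0526, 0.0388]
eef_rot: [0.009, 0.991, -0.089, 0.1]
wrist_force: [-0.4, 0.2, -1.1]
opening: 0.584
grasp_force: 0.1
```

```bash
python3 - <<'E'
from h import *
from mv import *
lf()
c=vision.camera("scene");top(c,"large",(.664,-.065))
try: top(c,"small",(.6,-.05))
except Exception as e: print(e)
E
```

```text
[615.1 -52.6  38.8] large frame -50.1 2.4 open 0.584 F [-0.4  0.2 -1.1] tilt 11.3
5 [4.9, -0.0, 1.0]
10 [9.8, -0.0, 2.0]
15 [14.7, -0.0, 3.0]
large c mm 663.5 -66.8 mean [663.9 -74. ] size 124.5 76.8 rect yaw -11.0 pca yaw -20.1 px 1347 z 0.0818
small c mm 618.6 -98.3 mean [618.6 -98.3] size 13.5 0.0 rect yaw -32.0 pca yaw -32.0 px 6 z 0.0517
```

>>> play_rows:
  xyz:
    - [0.5, 0, 0.1]
    - [1, 0, 0.2]
    - [1.5, 0, 0.3]
    - [2, 0, 0.4]
    - [2.5, 0, 0.5]
    - [2.5, 0, 0.5]
    - [2.5, 0, 0.5]
    - [2.5, 0, 0.5]
    - [2.5, 0, 0.5]
    - [2.5, 0, 0.5]
  rot:
    - [0, 0, 0]
    - [0, 0, 0]
    - [0, 0, 0]
    - [0, 0, 0]
    - [0, 0, 0]
    - [0, 0, 0]
    - [0, 0, 0]
    - [0, 0, 0]
    - [0, 0, 0]
    - [0, 0, 0]
  grip: [0.58, 0.58, 0.58, 0.58, 0.58, 0.58, 0.58, 0.58, 0.58, 0.58]

```text
time_s: 23.55
eef_pos: [0.6176, -0.053, 0.0388]
eef_rot: [0.009, 0.991, -0.089, 0.1]
wrist_force: [0.3, 0.2, 1.1]
opening: 0.581
grasp_force: 0.1
```

```bash
python3 - <<'E'
from h import *
from mv import *
lf()
c=vision.camera("scene");top(c,"large",(.664,-.065))
E
```

```text
[617.6 -53.   38.8] large frame -47.5 2.4 open 0.581 F [0.3 0.2 1.1] tilt 11.3
5 [4.9, -0.0, 1.0]
10 [9.8, -0.0, 2.0]
15 [14.7, -0.0, 3.0]
large c mm 663.1 -66.9 mean [664.3 -74.7] size 123.6 76.9 rect yaw -10.5 pca yaw -21.4 px 1305 z 0.0819
```

>>> play_rows:
  xyz:
    - [0.5, 0, 0.1]
    - [1, 0, 0.2]
    - [1.5, 0, 0.3]
    - [2, 0, 0.4]
    - [2.5, 0, 0.5]
    - [2.5, 0, 0.5]
    - [2.5, 0, 0.5]
    - [2.5, 0, 0.5]
    - [2.5, 0, 0.5]
    - [2.5, 0, 0.5]
  rot:
    - [0, 0, 0]
    - [0, 0, 0]
    - [0, 0, 0]
    - [0, 0, 0]
    - [0, 0, 0]
    - [0, 0, 0]
    - [0, 0, 0]
    - [0, 0, 0]
    - [0, 0, 0]
    - [0, 0, 0]
  grip: [0.58, 0.58, 0.58, 0.58, 0.58, 0.58, 0.58, 0.58, 0.58, 0.58]

```text
time_s: 24.85
eef_pos: [0.62, -0.0535, 0.0387]
eef_rot: [0.009, 0.991, -0.089, 0.099]
wrist_force: [-1.6, -0.2, -0.4]
opening: 0.582
grasp_force: 0.3
```

```bash
python3 - <<'E'
from h import *
from mv import *
lf()
c=vision.camera("scene");top(c,"large",(.664,-.065))
E
```

```text
[620.  -53.5  38.7] large frame -45.1 2.4 open 0.582 F [-1.6 -0.2 -0.4] tilt 11.3
5 [4.9, -0.0, 1.0]
10 [9.8, -0.0, 2.0]
15 [14.7, -0.0, 3.0]
large c mm 663.7 -66.7 mean [665.3 -75. ] size 124.4 76.7 rect yaw -11.1 pca yaw -22.3 px 1262 z 0.0819
```

>>> play_rows:
  xyz:
    - [0.5, 0, 0.1]
    - [1, 0, 0.2]
    - [1.5, 0, 0.3]
    - [2, 0, 0.4]
    - [2, 0, 0.4]
    - [2, 0, 0.4]
    - [2, 0, 0.4]
    - [2, 0, 0.4]
    - [2, 0, 0.4]
    - [2, 0, 0.4]
  rot:
    - [0, 0, 0]
    - [0, 0, 0]
    - [0, 0, 0]
    - [0, 0, 0]
    - [0, 0, 0]
    - [0, 0, 0]
    - [0, 0, 0]
    - [0, 0, 0]
    - [0, 0, 0]
    - [0, 0, 0]
  grip: [0.58, 0.58, 0.58, 0.58, 0.58, 0.58, 0.58, 0.58, 0.58, 0.58]

```text
time_s: 26.15
eef_pos: [0.6221, -0.0539, 0.0388]
eef_rot: [0.009, 0.991, -0.089, 0.099]
wrist_force: [-1.5, 0.0, -0.9]
opening: 0.581
grasp_force: 0.2
```

```bash
python3 - <<'E'
from h import *
from mv import *
lf()
c=vision.camera("scene");top(c,"large",(.664,-.065))
E
```

```text
[622.1 -53.9  38.8] large frame -43.0 2.4 open 0.581 F [-1.5  0.  -0.9] tilt 11.3
5 [4.9, -0.0, 1.0]
10 [9.8, -0.0, 2.0]
15 [14.7, -0.0, 3.0]
large c mm 662.9 -66.5 mean [666.1 -75.6] size 124.5 78.8 rect yaw -11.4 pca yaw -22.5 px 1231 z 0.0819
```

>>> play_rows:
  xyz:
    - [0.5, 0, 0.1]
    - [1, 0, 0.2]
    - [1.5, 0, 0.3]
    - [2, 0, 0.4]
    - [2, 0, 0.4]
    - [2, 0, 0.4]
    - [2, 0, 0.4]
    - [2, 0, 0.4]
    - [2, 0, 0.4]
    - [2, 0, 0.4]
  rot:
    - [0, 0, 0]
    - [0, 0, 0]
    - [0, 0, 0]
    - [0, 0, 0]
    - [0, 0, 0]
    - [0, 0, 0]
    - [0, 0, 0]
    - [0, 0, 0]
    - [0, 0, 0]
    - [0, 0, 0]
  grip: [0.58, 0.58, 0.58, 0.58, 0.58, 0.58, 0.58, 0.58, 0.58, 0.58]

```text
time_s: 27.45
eef_pos: [0.6234, -0.0541, 0.0385]
eef_rot: [0.009, 0.991, -0.089, 0.099]
wrist_force: [-4.8, 0.5, 0.9]
opening: 0.582
grasp_force: 0.4
```

```bash
python3 - <<'E'
from h import *
from mv import *
lf()
c=vision.camera("scene");top(c,"large",(.664,-.065))
E
```

```text
[623.4 -54.1  38.5] large frame -41.6 2.4 open 0.582 F [-4.8  0.5  0.9] tilt 11.2
5 [4.9, -0.0, 1.0]
10 [9.8, -0.0, 2.0]
15 [14.7, -0.0, 3.0]
large c mm 663.1 -66.8 mean [666.5 -76.5] size 124.5 76.9 rect yaw -10.5 pca yaw -22.9 px 1212 z 0.0818
```

>>> play_rows:
  xyz:
    - [0.5, 0, 0.1]
    - [1, 0, 0.2]
    - [1.5, 0, 0.3]
    - [1.5, 0, 0.3]
    - [1.5, 0, 0.3]
    - [1.5, 0, 0.3]
    - [1.5, 0, 0.3]
    - [1.5, 0, 0.3]
    - [1.5, 0, 0.3]
    - [1.5, 0, 0.3]
  rot:
    - [0, 0, 0]
    - [0, 0, 0]
    - [0, 0, 0]
    - [0, 0, 0]
    - [0, 0, 0]
    - [0, 0, 0]
    - [0, 0, 0]
    - [0, 0, 0]
    - [0, 0, 0]
    - [0, 0, 0]
  grip: [0.58, 0.58, 0.58, 0.58, 0.58, 0.58, 0.58, 0.58, 0.58, 0.58]

```text
time_s: 28.75
eef_pos: [0.6237, -0.0542, 0.0378]
eef_rot: [0.009, 0.991, -0.088, 0.097]
wrist_force: [-8.3, 0.2, 2.4]
opening: 0.58
grasp_force: 0.4
```

>>> play_rows:
  xyz:
    - [-10, 0, -2]
    - [-30, 0, -6]
    - [-60, 0, -12]
    - [-90, 0, -50]
    - [-120, 0, -100]
    - [-160, 0, -150]
    - [-200, 0, -180]
    - [-200, 0, -180]
    - [-200, 0, -180]
    - [-200, 0, -180]
  rot:
    - [0, 0, 0]
    - [0, 0, 0]
    - [0, 0, 0]
    - [0, 0, 0]
    - [0, -0.1, 0]
    - [0, -0.2, 0]
    - [0, -0.2, 0]
    - [0, -0.2, 0]
    - [0, -0.2, 0]
    - [0, -0.2, 0]
  grip: [0.58, 0.58, 0.58, 0.58, 0.58, 0.58, 0.58, 0.58, 0.58, 0.58]

```text
time_s: 30.0
eef_pos: [0.3979, -0.0136, 0.1749]
eef_rot: [-0.0, 0.996, -0.089, -0.0]
wrist_force: [0.1, -0.1, 0.0]
opening: 0.578
grasp_force: 0.0
```

```bash
python3 - <<'E'
from h import *
from mv import *
lf()
import numpy as np
for n in("top","scene"):
    c=vision.camera(n);cv2.imwrite(f"pics/{n}10.png",c["color"][:,:,::-1])
    top(c,"large",(.664,-.065))
    h=cv2.cvtColor(c["color"],cv2.COLOR_RGB2HSV)
    r,o,p=cloud(c)
    X=np.array([.984,-.177]);Y=np.array([.177,.984])
    d=(p[...,:2]*1000-[664,-63.8]); lx=d@X; ly=d@Y
    for b in("middle","small"):
        m=mask(c,b)&(abs(lx+35)<60)&(abs(ly)<60)
        print(n,b,m.sum(), "lx pct",np.percentile(lx[m],[2,10,50,90]).round(1) if m.sum() else "", "z",np.percentile(p[m][:,2],[5,50,95]).round(3) if m.sum() else "")
    # front profiles through each front's top panel: plane z at lower front edge
    s,q=scan(c,664,-63.8,82,-10.2,"x",(-25,-10,0,10,25),66)
    print([(int(x),*[int(w) for w in k]) for x,k in zip(s,q) if -66<=x<-30])
E
```

```text
[397.9 -13.6 174.9] large frame -270.7 2.3 open 0.578 F [ 0.1 -0.1  0. ] tilt -0.0
5 [5.0, -0.0, -0.0]
10 [10.0, -0.0, -0.0]
15 [15.0, -0.0, -0.0]
large c mm 663.9 -64.1 mean [664.6 -64.5] size 118.2 76.2 rect yaw -10.4 pca yaw -11.0 px 1151 z 0.0825
top middle 0 lx pct  z 
top small 0 lx pct  z 
[(-66, 171, 72, 29), (-64, 172, 72, 30), (-62, 173, 73, 30), (-60, 173, 73, 30), (-58, 173, 73, 30), (-56, 173, 73, 30), (-54, 172, 73, 31), (-52, 172, 73, 30), (-50, 172, 72, 30), (-48, 171, 73, 31), (-46, 170, 74, 30), (-44, 169, 75, 32), (-42, 164, 78, 38), (-40, 157, 85, 51), (-38, 148, 97, 70), (-36, 141, 111, 90), (-34, 137, 122, 105), (-32, 137, 126, 112)]
large c mm 663.1 -66.6 mean [662.3 -69.3] size 124.1 76.9 rect yaw -10.5 pca yaw -11.1 px 1463 z 0.0818
scene middle 0 lx pct  z 
scene small 143 lx pct [-35.2 -34.6 -33.1 -27.3] z [0.005 0.04  0.066]
[(-66, 135, 53, 13), (-64, 133, 53, 15), (-62, 126, 56, 21), (-60, 115, 61, 28), (-58, 107, 68, 33), (-56, 114, 75, 33), (-54, 120, 80, 29), (-52, 127, 85, 27), (-50, 135, 91, 22), (-48, 144, 96, 19), (-46, 157, 107, 10), (-44, 164, 123, 9), (-42, 145, 125, 18), (-40, 107, 106, 49), (-38, 96, 100, 78), (-36, 120, 112, 96), (-34, 132, 120, 103), (-32, 133, 121, 103)]
```

```bash
python3 - <<'E'
from h import *
a=cv2.imread("pics/scene6.png")[...,::-1].astype(int);b=cv2.imread("pics/scene10.png")[...,::-1].astype(int)
c=vision.camera("scene")
c0=dict(np.load("pics/scene3.npz"))
f0=np.array([664,-63.8])
for n,i in(("before",a),("now",b)):
    m=((i[...,1]-i[...,0])>3); m[:180]=0;m[290:]=0;m[:,:330]=0;m[:,420:]=0
    y=(i[...,1]-i[...,2]>60); y[:180]=0;y[290:]=0;y[:,:330]=0;y[:,420:]=0
    print(n,"green px",m.sum(),"yellow px",y.sum())
    for z in (15,30,45):   # lateral profile across the front plane
        cc=dict(c,color=i.astype(np.uint8)); f=f0-36*np.array([.984,-.177])
        s,q=scan(cc,f[0],f[1],z,-10.2,"y",(0,),62)
        print(z,[(int(x),*[int(w) for w in k]) for x,k in zip(s,q) if x<-26])
E
```

```text
before green px 208 yellow px 689
15 [(-62, 93, 85, 73), (-60, 97, 83, 71), (-58, 100, 81, 69), (-56, 93, 80, 66), (-54, 84, 80, 62), (-52, 71, 81, 58), (-50, 63, 83, 54), (-48, 59, 82, 51), (-46, 61, 82, 51), (-44, 65, 83, 51), (-42, 76, 83, 49), (-40, 95, 80, 45), (-38, 115, 77, 42), (-36, 139, 73, 35), (-34, 157, 72, 30), (-32, 170, 71, 24), (-30, 173, 69, 20), (-28, 175, 68, 19)]
30 [(-62, 96, 84, 72), (-60, 97, 85, 72), (-58, 97, 87, 73), (-56, 89, 84, 68), (-54, 82, 83, 64), (-52, 72, 82, 59), (-50, 64, 81, 55), (-48, 59, 82, 53), (-46, 60, 83, 52), (-44, 71, 82, 50), (-42, 82, 80, 48), (-40, 98, 77, 44), (-38, 121, 73, 36), (-36, 150, 69, 24), (-34, 170, 65, 15), (-32, 174, 65, 11), (-30, 176, 64, 7), (-28, 178, 64, 5)]
45 [(-62, 96, 84, 72), (-60, 95, 83, 72), (-58, 93, 83, 70), (-56, 89, 81, 66), (-54, 85, 83, 67), (-52, 78, 85, 66), (-50, 69, 86, 62), (-48, 62, 82, 54), (-46, 61, 81, 51), (-44, 65, 84, 52), (-42, 77, 81, 48), (-40, 96, 77, 43), (-38, 117, 74, 38), (-36, 140, 70, 28), (-34, 158, 66, 19), (-32, 169, 63, 11), (-30, 173, 63, 8), (-28, 173, 63, 8)]
now green px 
[... 380 characters left out ...]
-62, 95, 84, 71), (-60, 96, 85, 72), (-58, 95, 86, 73), (-56, 89, 85, 69), (-54, 81, 83, 65), (-52, 74, 81, 59), (-50, 78, 84, 53), (-48, 91, 87, 47), (-46, 109, 92, 37), (-44, 131, 99, 23), (-42, 155, 108, 9), (-40, 173, 113, 0), (-38, 177, 109, 0), (-36, 177, 98, 0), (-34, 177, 86, 0), (-32, 176, 77, 2), (-30, 175, 70, 7), (-28, 175, 64, 6)]
45 [(-62, 95, 84, 72), (-60, 95, 84, 71), (-58, 92, 82, 70), (-56, 88, 82, 69), (-54, 85, 85, 70), (-52, 82, 88, 68), (-50, 80, 91, 65), (-48, 95, 93, 48), (-46, 120, 101, 29), (-44, 147, 111, 10), (-42, 163, 115, 4), (-40, 173, 117, 1), (-38, 181, 118, 0), (-36, 180, 105, 0), (-34, 175, 89, 0), (-32, 171, 75, 0), (-30, 171, 69, 3), (-28, 171, 65, 10)]
```

Both inner boxes bottomed out: the force rose to 8 N and the large box did not move. The front profiles agree, with green at about -36 and yellow at about -34 in the large box's frame, against -38 for its own front. I hand in.

```bash
python3 -c "
from bench import ctrl
print(ctrl.hand_in())"
```

```text
the job is handed in; nothing more can be done
None
```

The nest is packed and handed in: green is fully inside grey and yellow fully inside green. By camera and contact force, each front sits about 2 mm behind the next larger box's, as the "home" positions call for. The large box stayed in place, and by plan and clearances the bystanders were not touched, though I did not re-measure them before handing in at about 30 s.

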